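Stand the toppled thinner tin in its drip tray

ROBOT

A 6-joint arm with a two-finger parallel gripper is mounted at the origin on the work surface. World frame = base frame: x ahead of the robot, y to its left, z up, the work surface at z = 0. Lengths are in m, angles in rad, forces in N, time in s.
With the tool pointing down it reaches from about 0.35 to 0.775 m from the base axis. Payload 5.5 kg.
Tool frame: the origin (TCP) lies on the centre line of the jaws, within the pads' length; the fingertips stand 11 mm ahead of it and the grasp point (between the pads) lies 8 mm behind it (env.tip_extent is the distance from the TCP to the fingertips, in m); z points along the fingers, y is the line along which they close (so a half turn about z gives the same grasp; the last joint's range is limited). The gripper opens to 85 mm and grips with 20 to 120 N. Pads are 22 mm wide; open, the fingers measure 114 mm over their backs; the gripper's body (76 mm by 85 mm) begins 54 mm behind the grasp point. The pads swing forward as they close: fully open they stand 13 mm farther back than shut.
Start: joints at [0.961, 0.313, 0.046, 1.304, 0, 1.431], TCP at [0.26, 0.513, 0.242] pointing down, gripper open.
Joint ranges: [-2.76, 2.76], [-0.86, 1.69], [-1.03, 1.26], [-2.2, 2.34], [-1.47, 1.5], [-3.14, 3.14]. Speed limits (rad/s): [2.57, 2.57, 3.14, 3.14, 3.14, 3.14].

INTERFACE

Orientations are given as a unit quaternion [w, x, y, z].
In Python, from workcell import env gives the robot as it stands.
- The arm moves only by the shell command python3 -m jog 'ROWS' [FORCE]. ROWS is JSON, a list of rows, each a list of 5 numbers: the gripper's target within -1 to 1 (shut at 1, half-way at 0, fully open at -1), then the shift along the tool's x, y, z in m, then the turn about the tool's z in degrees. In form: [[fingers, tx, ty, tz, turn], ...]. A call has 1 to 5 rows; each row shifts and turns the commanded pose from where the row before left it, along the tool's axes as they then stand; what a row does not reach is not made up. A row lasts 1/12 s, in which the tool goes at most 41.7 mm and 7.16 degrees, less where a joint would pass 70% of its speed; a pose out of reach is approached as far as the arm can. A call is refused whole if a number of a shift passes 0.0417 or a number of a turn 7.16, either way. A call with a gripper value outside its range is refused whole. The fingers move at their own pace and stop on an object; FORCE is the grip in N (left out, the last holds). Time passes only in rows, so rows that do not move let the fingers close. It gives the time, the measured TCP pose, the force, the opening and the grip force at its end, in the units of the state.
- env.get_state(): the state, without advancing time (a new reading comes with each control period).
- env.read_camera(name): name is "scene" or "side" or "wrist"; returns a dict with "img" (420x560x3 uint8, red, green, blue), "fov_y" (degrees; the focal length in pixels is half the picture's height over the tangent of half this angle, whatever the lens; pixels are square), "cx", "cy" (the principal point, pixels), "T" (4x4, takes a point from camera to world coordinates). Camera axes: x right, y up, looking along -z (the intrinsics and any distortion apply to the point x, -y, -z); pixel columns grow to the right and rows downward; lengths in m; the calibration is good to about 2 mm. The wrist camera is an equidistant fisheye: a pixel r from the principal point sees the ray r / f radians off the axis. A picture is of the moment at which its call begins. There is no depth.
- env.hand_in(): hands the job in; it is judged then, once.
The state is a dict: "clock": time; "joint_pos": joint angles; "qvel": joint speeds; "tau": joint torques, N m; "tcp_pos": TCP position; "orientation": TCP orientation; "wrist_force": force on the tool from outside, world axes, zero at the start; "ft_torque": the same for the moment, N m; "finger_gap": finger opening in m; "grip_force": force on a finger pad.
Only numpy, scipy, OpenCV 4.12 (cv2) and the standard library are available. Lean on these libraries where they do the work, as an engineer would, in place of code of your own. Each camera call takes 0.05 s, during which the arm holds its last target. There are 200 camera calls.

TASK

The square tin of thinner has been knocked over on the sign-shop table. Stand it upright, red cap on top, on the floor of the orange drip tray, inside its rim, and let go. Set it down without dropping it, and leave the tape, the paint can and the scraper where they are.

Things in the scene. Friction and masses are not known exactly. Their poses are not given: they have to be found in the camera images.
- tin: closed square tin, 0.21 to 0.42 kg, 48 x 48 mm, 120 mm tall, metal with a blue and yellow band; a red cap, 24 mm across, stands 20 mm out of the middle of its top. Starts lying on a flat side on the table, axis 24 mm up, cap pointing away from the robot or to either side. Origin: the tin's middle, 60 mm from base and top face; z runs from base to cap, x and y square to its flat sides
- tin_base (a point): the middle of the tin's underside, 60 mm from the tin's origin along its -z
- tray: shallow square orange plastic drip tray fixed to the table, 120 x 120 mm outside and 18 mm high, walls and floor 5 mm thick (110 x 110 mm inside). Origin: middle of its underside, z up, x and y along its sides
- tray_in (a point): the middle of the tray's inner floor, 5 mm above the table
- tape: loose yellow roll of tape lying flat, 100 mm across, 76 mm hole, 25 mm high; origin at the middle of its underside, z up. Leave alone
- paint: loose small standing paint can with a red label, 72 mm across, 62 mm high; origin at the middle of its underside, z up. Leave alone
- scraper: loose scraper lying flat, wooden handle to its -x, steel blade 45 mm wide to its +x, 143 mm long (78 mm to -x, 65 mm to +x of its origin) and 16 mm high; origin on the table between handle and blade, z up. Leave alone
There are look-alikes about, which are no part of the job. Leave any pink look-alike of the tin alone.

How it is judged:
By the outcome, as a careful person would: the job done as asked, in the order asked, and still so for the second after the job is handed in, with the robot touching nothing.
It also fails if it takes over 42 s, if anything falls off the work surface, if the arm or the gripper's body presses on something with over 40 N, if the wrist force passes 120 N, or if a joint passes its speed limit or range.

## Working session

There is one attempt and no reset: what is moved stays moved. The work goes in short steps, Python scripts to look and compute and a shell command to move; the robot and the scene stay as the last step left them, time stands still between calls to the robot, and variables do not carry over. Pictures are saved under pics/ and viewed, at most 10 in all, crops included, and the job is handed in when it is done.

```bash
mkdir -p pics; ls
python3 - <<'E'
from workcell import env
import cv2, numpy as np
for n in ["scene","side","wrist"]:
    c=env.read_camera(n); cv2.imwrite(f"pics/{n}0.png",c["img"][:,:,::-1]); print(n,{k:np.round(v,4).tolist() if k!="img" else 0 for k,v in c.items()})
s=env.get_state();print(s)
a=cv2.imread("pics/scene0.png");b=cv2.imread("pics/side0.png")
E
```

```text
pics
scene {'img': 0, 'fov_y': 44.1168, 'cx': 283.4079, 'cy': 210.0759, 'T': [[-0.3914, -0.4876, 0.7804, 1.4635], [0.9202, -0.1987, 0.3374, 0.3909], [-0.0094, 0.8501, 0.5265, 0.6771], [0.0, 0.0, 0.0, 1.0]]}
side {'img': 0, 'fov_y': 54.536, 'cx': 280.4671, 'cy': 206.9964, 'T': [[0.9857, 0.0937, -0.1403, 0.4109], [-0.1683, 0.6057, -0.7777, -0.773], [0.0121, 0.7901, 0.6128, 0.6605], [0.0, 0.0, 0.0, 1.0]]}
wrist {'img': 0, 'fov_y': 65.7065, 'cx': 276.6995, 'cy': 198.7454, 'T': [[0.4522, -0.8585, -0.2418, 0.1978], [0.8919, 0.435, 0.1236, 0.5428], [-0.0009, -0.2716, 0.9624, 0.3736], [0.0, 0.0, 0.0, 1.0]]}
{'clock': 0.15, 'joint_pos': array([ 9.61424337e-01,  3.13831975e-01,  4.52474150e-02,  1.30360447e+00,
       -2.21559539e-05,  1.43119236e+00]), 'qvel': array([-0.00034455, -0.00260987,  0.0029359 ,  0.00157965,  0.00021658,
       -0.00164322]), 'tau': array([ 3.63860709e-04, -4.81069350e+01,  2.98813748e+01,  1.38726094e-02,
       -2.08399542e-04,  4.49863217e-05]), 'tcp_pos': array([0.26009525, 0.51240037, 0.24161444]), 'orientation': array([-2.44412487e-04,  2.32730121e-01,  9.72541107e-01, -6.52143376e-04]), 'wrist_force': array([-0.34803764, -0.68565262,  0.00233825]), 'ft_torque': array([-0.00745726,  0.02821533,  0.00958468]), 'grip_force': 0.0, 'finger_gap': 0.08545123825161498}
```

View pics/scene0.png

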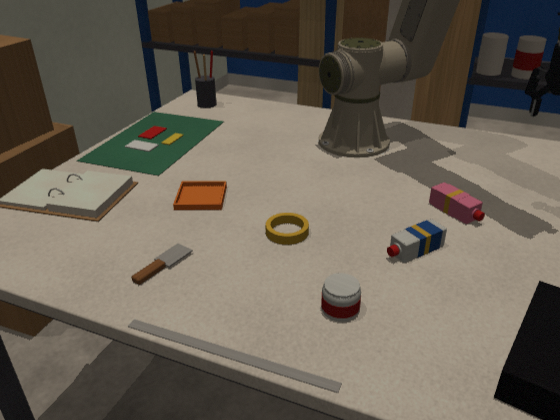

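View pics/side0.png

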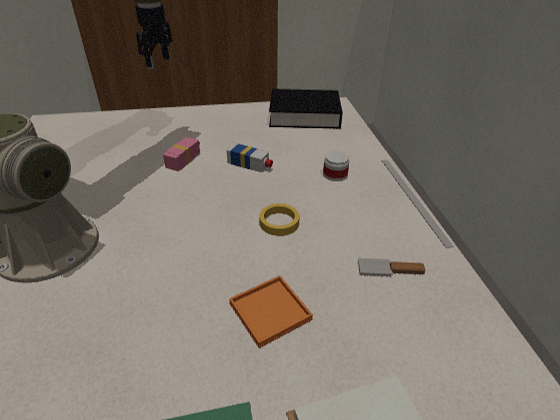

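Candidates for the tin are the blue/yellow metal box at scene (418,240) / side (248,158), and the pink one at scene (455,202) / side (182,153). The first fits (metal, blue and yellow band, red cap), and the pink one is the look-alike. I'll confirm with an enlarged crop.

Run:
```python
import cv2,numpy as np
a=cv2.imread("pics/scene0.png")[205:275,375:475]; b=cv2.imread("pics/side0.png")[135:180,215:295]
a=cv2.resize(a,None,fx=5,fy=5,interpolation=3); b=cv2.resize(b,None,fx=5,fy=5,interpolation=3)
t=cv2.imread("pics/scene0.png")[175:215,165:235]; t=cv2.resize(t,None,fx=5,fy=5,interpolation=3)[:,:350]
o=np.zeros((600,800,3),np.uint8); o[:350,:500]=a; o[360:585,:400]=b; o[360:560,420:770]=t
cv2.imwrite("pics/crop.png",o)
```

```text
(no output)
```

View pics/crop.png

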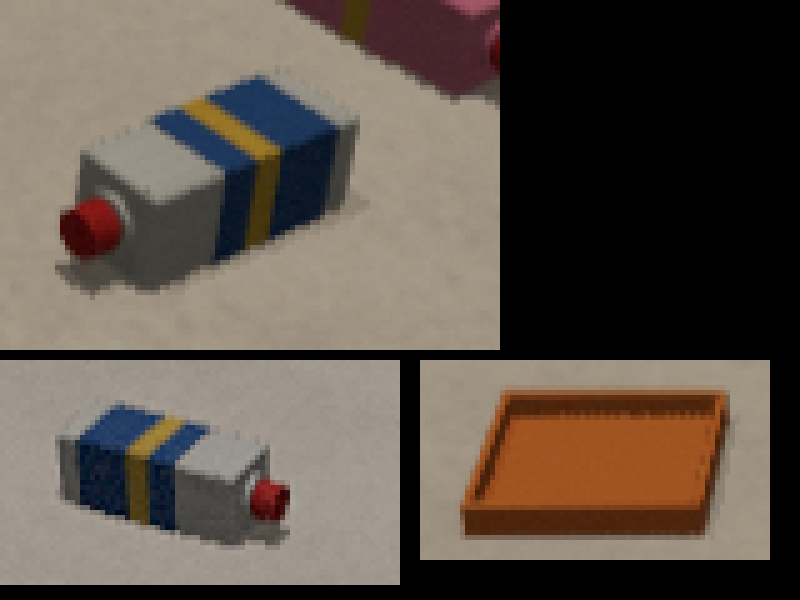

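The crop confirms it: blue/yellow metal tin with its red cap at scene ≈(393,251) and side ≈(269,163), lying flat with the cap pointing away from the robot. The tray rim corners are clear in both views.

```bash
cat > h.py <<'E'
import numpy as np, cv2
from workcell import env
cam={n:env.read_camera(n) for n in("scene","side")}
def P(n):
    c=cam[n];f=210/np.tan(np.radians(c["fov_y"]/2));K=np.array([[f,0,c["cx"]],[0,f,c["cy"]],[0,0,1]])
    return K@np.diag([1,-1,-1])@np.linalg.inv(c["T"])[:3]
def tri(a,b):
    X=cv2.triangulatePoints(P("scene"),P("side"),np.array(a,float).reshape(-1,2).T,np.array(b,float).reshape(-1,2).T);return (X[:3]/X[3]).T
def blob(n,lo,hi,box):
    x0,y0,x1,y1=box;h=cv2.cvtColor(cam[n]["img"],cv2.COLOR_RGB2HSV)[y0:y1,x0:x1]
    m=cv2.inRange(h,lo,hi);return m
E
python3 - <<'E'
from h import *
np.set_printoptions(precision=4,suppress=True)
s=lambda u,v:(375+u/5-.4,205+v/5-.4); d=lambda u,v:(215+u/5-.4,135+(v-360)/5-.4); t=lambda u,v:(165+(u-420)/5-.4,175+(v-360)/5-.4)
X=tri([s(82,152),s(158,202),s(358,122),s(270,70),s(90,229)],[d(243,480),d(270,442),d(115,403),d(60,437),d(270,500)]);print(X)
print("sides",[np.linalg.norm(X[i]-X[(i+1)%4]) for i in range(4)])
ax=(X[0]+X[1]-X[2]-X[3])/2;print("axis",ax,np.degrees(np.arctan2(ax[1],ax[0])),"ctr",X[:4].mean(0))
c=[]
for n,b in(("scene",(382,235,405,262)),("side",(255,150,280,172))):
    h=cv2.cvtColor(cam[n]["img"],cv2.COLOR_RGB2HSV);m=cv2.inRange(h,(0,150,60),(8,255,255))|cv2.inRange(h,(172,150,60),(180,255,255))
    k=np.zeros_like(m);k[b[1]:b[3],b[0]:b[2]]=1;ys,xs=np.nonzero(m*k);c.append((xs.mean(),ys.mean()));print(n,len(xs),c[-1])
print("cap",tri(*c))
h=cv2.cvtColor(cam["side"]["img"],cv2.COLOR_RGB2HSV);m=cv2.inRange(h,(3,170,60),(14,255,255));m[:260]=0;m[360:]=0;m[:,:220]=0;m[:,330:]=0
q=max(cv2.findContours(m,0,2)[0],key=cv2.contourArea);print(cv2.approxPolyDP(q,4,True).reshape(-1,2).tolist())
T=tri([t(503,392),t(727,395),t(707,508),t(463,506)],[(262,341),(230,303),(279,278),(311,315)]);print(T,T.mean(0),[np.linalg.norm(T[i]-T[(i+1)%4]) for i in range(4)])
E
```

```text
[[0.5395 0.2396 0.0483]
 [0.562  0.2773 0.0484]
 [0.4736 0.3442 0.0484]
 [0.4395 0.3026 0.0471]
 [0.558  0.2505 0.0246]]
sides [np.float64(0.043925720979828005), np.float64(0.1108206993598156), np.float64(0.05383997630628414), np.float64(0.11823839953267563)]
axis [ 0.0942 -0.065   0.0006] -34.58980134669884 ctr [0.5037 0.2909 0.0481]
scene 69 (np.float64(394.0869565217391), np.float64(249.15942028985506))
side 38 (np.float64(268.0), np.float64(162.39473684210526))
cap [[0.5556 0.2524 0.0258]]
[[279, 276], [230, 299], [259, 347], [311, 319]]
[[ 0.4571 -0.3406  0.019 ]
 [ 0.4046 -0.236   0.0108]
 [ 0.5128 -0.1881  0.012 ]
 [ 0.5593 -0.298   0.0156]] [ 0.4835 -0.2657  0.0144] [np.float64(0.11729159268385642), np.float64(0.11827956814730757), np.float64(0.11936983436155166), np.float64(0.11083182936938729)]
```

Heights check out: tin top at 48 mm, cap axis at 25 mm, tray rim about 15–18 mm, and edges 111–119 mm. The plan is to pinch the cap near the fingertips, lift so the tin swings down to hang upright, and place it in the tray. First I'll turn about 8° and move over the cap.

```bash
python3 -m jog '[[-1,0,0,0,4],[-1,0,0,0,4],[-1,-0.04,-0.004,0,0],[-1,-0.04,-0.004,0,0],[-1,-0.04,-0.004,0,0]]' 20; python3 -m jog '[[-1,-0.04,-0.004,0,0],[-1,-0.04,-0.004,0,0],[-1,-0.04,-0.004,0,0],[-1,-0.04,-0.004,0,0],[-1,-0.04,-0.004,0,0]]'; python3 -m jog '[[-1,-0.04,-0.004,0,0],[-1,-0.04,-0.004,0,0],[-1,0,0,0,0]]'
python3 - <<'E'
from h import *
c=env.read_camera("wrist");cv2.imwrite("pics/w1.png",c["img"][:,:,::-1]);np.savez("w1.npz",**c);print(env.get_state()["tcp_pos"],c["T"].round(3).tolist())
E
```

```text
clock: 0.67
tcp_pos: [0.3521, 0.4337, 0.2422]
orientation: [0.0, 0.299, 0.954, -0.0]
wrist_force: [0.1, 1.4, -0.3]
finger_gap: 0.0854
grip_force: 0.0
clock: 1.08
tcp_pos: [0.5056, 0.3018, 0.2423]
orientation: [0.0, 0.3, 0.954, 0.0]
wrist_force: [-0.0, 0.6, -0.0]
finger_gap: 0.0853
grip_force: 0.0
clock: 1.33
tcp_pos: [0.5707, 0.2459, 0.2413]
orientation: [0.001, 0.303, 0.953, -0.0]
wrist_force: [-0.6, 0.2, 0.1]
finger_gap: 0.0854
grip_force: 0.0
[0.56537365 0.2504736  0.24179685] [[0.575, -0.788, -0.222, 0.509], [0.818, 0.553, 0.156, 0.288], [-0.0, -0.271, 0.963, 0.374], [0.0, 0.0, 0.0, 1.0]]
```

View pics/w1.png

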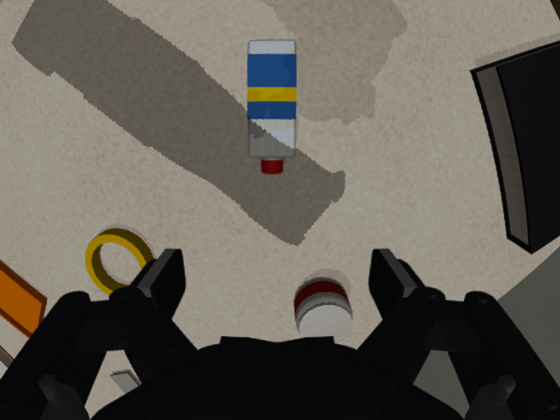

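The wrist view shows the tin almost square to the image: upper-face corners at (248,40), (296,40), (296,157) and (249,157), red cap at (271,166), and the paint can clear at (322,308). Next I'll unproject these.

```bash
cat >> h.py <<'E'
def wray(c,u,v):
    f=210/np.tan(np.radians(float(c["fov_y"])/2));dx,dy=u-c["cx"],v-c["cy"];r=np.hypot(dx,dy);a=r/f
    k=np.sin(a)/max(r,1e-9);d=c["T"][:3,:3]@np.array([dx*k,-dy*k,-np.cos(a)]);return d
def onz(c,u,v,z):
    d=wray(c,u,v);o=c["T"][:3,3];return o+d*(z-o[2])/d[2]
E
python3 - <<'E'
from h import *
np.set_printoptions(precision=4,suppress=True)
c=dict(np.load("w1.npz"))
Q=np.array([onz(c,*p,.048) for p in((248,157),(296,157),(296,40),(248,40))]);print(Q,[np.linalg.norm(Q[i]-Q[(i+1)%4]) for i in range(4)])
ax=(Q[0]+Q[1]-Q[2]-Q[3]);print("axis deg",np.degrees(np.arctan2(ax[1],ax[0])),"ctr",Q.mean(0))
h=cv2.cvtColor(c["img"],cv2.COLOR_RGB2HSV);m=cv2.inRange(h,(0,150,40),(8,255,255))|cv2.inRange(h,(172,150,40),(180,255,255))
k=np.zeros_like(m);k[150:182,255:290]=1;ys,xs=np.nonzero(m*k);print("cap px",xs.min(),xs.max(),ys.min(),ys.max());E=onz(c,(xs.min()+xs.max())/2,ys.max()+.5,.024);
for z in(.024,.03,.036):print("cap end",z,onz(c,(xs.min()+xs.max())/2,ys.max()+.5,z))
u=ax[:2]/np.linalg.norm(ax);n=np.array([-u[1],u[0]])
s=env.get_state();w,x,y,z=s["orientation"];tx=np.array([1-2*(y*y+z*z),2*(x*y+w*z)]);print("tool x deg",np.degrees(np.arctan2(tx[1],tx[0])),"tcp",s["tcp_pos"])
d=s["tcp_pos"][:2]-Q.mean(0)[:2];print("tcp along/across tin",d@u,d@n)
d=E[:2]-Q.mean(0)[:2];print("cap end along/across",d@u,d@n)
E
```

```text
[[0.5316 0.237  0.048 ]
 [0.5596 0.2767 0.048 ]
 [0.4622 0.3445 0.048 ]
 [0.4348 0.3059 0.048 ]] [np.float64(0.04855027779435885), np.float64(0.11873397860853802), np.float64(0.04735609461092696), np.float64(0.11890116932609306)]
axis deg -35.13948378545014 ctr [0.497 0.291 0.048]
cap px 261 282 160 173
cap end 0.024 [0.563  0.2435 0.024 ]
cap end 0.03 [0.5621 0.2443 0.03  ]
cap end 0.036 [0.5612 0.245  0.036 ]
tool x deg 145.1453038387819 tcp [0.5645 0.2517 0.2423]
tcp along/across tin 0.07779126714880748 0.006687909947094716
cap end along/across 0.08129155832429154 -0.0009045844938660346
```

```bash
python3 -m jog '[[-1,0,-0.0065,0.02,0],[-1,0,0,0.04,0],[-1,0,0,0.04,0],[-1,0,0,0.04,0],[-1,0,0,0.03,0]]' 20; python3 -m jog '[[-1,0,0,0.03,0],[-1,0,0,0.017,0],[-1,0,0,0,0],[-1,0,0,0,0]]'
python3 - <<'E'
from h import *
print(env.tip_extent)
c=env.read_camera("wrist");cv2.imwrite("pics/w2.png",c["img"][:,:,::-1]);s=env.get_state();print(s["tcp_pos"])
u=np.array([np.cos(np.radians(-35.14)),np.sin(np.radians(-35.14))]);d=s["tcp_pos"][:2]-[.497,.291];print(d@u,d@[-u[1],u[0]])
E
```

```text
clock: 2.0
tcp_pos: [0.559, 0.2468, 0.0698]
orientation: [-0.001, 0.299, 0.954, -0.0]
wrist_force: [0.5, -0.3, -0.4]
finger_gap: 0.0853
grip_force: 0.0
clock: 2.33
tcp_pos: [0.56, 0.2466, 0.0249]
orientation: [-0.001, 0.299, 0.954, -0.001]
wrist_force: [0.2, 0.2, 0.5]
finger_gap: 0.0855
grip_force: 0.0
0.011
[0.56297346 0.24674685 0.02760378]
0.07942073434759778 0.001784835186588853
```

View pics/w2.png

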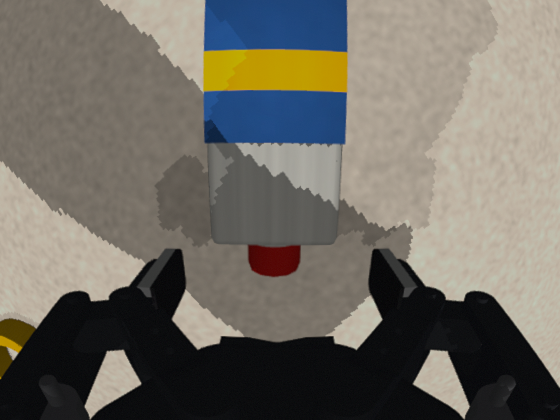

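The jaws straddle the cap symmetrically: cap at (274,260), pads at x≈182 and 372. I'll close on it.

```bash
python3 -m jog '[[1,0,0,0,0],[1,0,0,0,0],[1,0,0,0,0],[1,0,0,0,0],[1,0,0,0,0]]' 30;python3 -m jog '[[1,0,0,0,0],[1,0,0,0,0],[1,0,0,0,0]]'
```

```text
clock: 2.9
tcp_pos: [0.5619, 0.2456, 0.0256]
orientation: [0.0, 0.3, 0.954, 0.0]
wrist_force: [-0.1, -1.2, 0.6]
finger_gap: 0.0255
grip_force: 0.0
clock: 3.15
tcp_pos: [0.562, 0.2457, 0.0257]
orientation: [0.0, 0.3, 0.954, 0.0]
wrist_force: [-0.1, -0.7, 3.9]
finger_gap: 0.0225
grip_force: 29.3
```

```bash
python3 -m jog '[[1,0,0,-0.01,0],[1,0,0,-0.02,0],[1,0,0,-0.03,0],[1,0,0,-0.03,0],[1,0,0,-0.03,0]]' 30;python3 -m jog '[[1,0,0,-0.03,0],[1,0,0,0,0],[1,0,0,0,0],[1,0,0,0,0]]'
python3 - <<'E'
from h import *
a=cam["scene"]["img"][130:270,340:500];b=cam["side"]["img"][40:180,180:340]
o=np.hstack([cv2.resize(i,(400,350),interpolation=3) for i in(a,b)])
cv2.imwrite("pics/l1.png",o[:,:,::-1])
E
```

```text
clock: 3.57
tcp_pos: [0.5608, 0.2452, 0.1458]
orientation: [-0.001, 0.3, 0.954, -0.001]
wrist_force: [1.0, -0.2, -3.7]
finger_gap: 0.0221
grip_force: 32.1
clock: 3.9
tcp_pos: [0.561, 0.2454, 0.1742]
orientation: [-0.001, 0.3, 0.954, -0.001]
wrist_force: [-0.5, -1.0, -4.1]
finger_gap: 0.0228
grip_force: 32.3
```

View pics/l1.png

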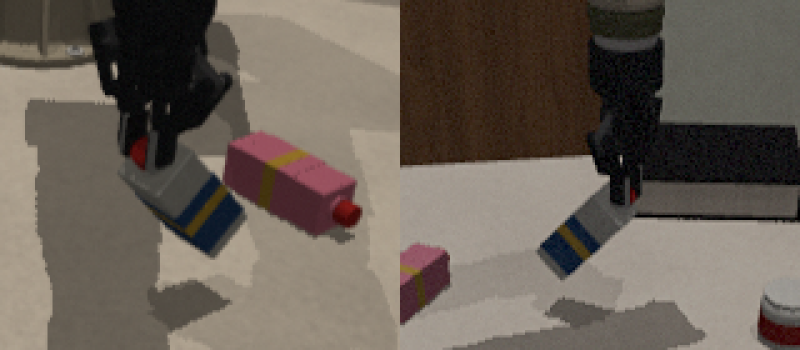

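The tin has swung about 45° and is held by the cap. I'll ease the grip to 20 N so it hangs further.

```bash
python3 -m jog '[[1,0,0,0,0],[1,0,0,0,0],[1,0,0,0,0]]' 20; python3 -m jog '[[1,0,0,-0.02,0],[1,0,0,-0.02,0],[1,0,0,0,0],[1,0,0,0,0],[1,0,0,0,0]]'
cat > look.py <<'E'
from h import *
import sys
def ang(): pass
s=env.get_state();p=s["tcp_pos"]
o=[]
for n in("scene","side"):
    q=P(n)@np.append(p-[0,0,.05],1);u,v=(q[:2]/q[2]).astype(int);i=cam[n]["img"];x0=min(max(u-65,0),430);y0=min(max(v-65,0),290)
    o.append(cv2.resize(i[y0:y0+130,x0:x0+130],(400,400),interpolation=3));print(n,x0,y0)
cv2.imwrite(f"pics/{sys.argv[1]}.png",np.hstack(o)[:,:,::-1]);print(p,s["finger_gap"])
E
python3 look.py l2
```

```text
clock: 4.25
tcp_pos: [0.5612, 0.2455, 0.1742]
orientation: [-0.001, 0.3, 0.954, -0.001]
wrist_force: [-0.3, 0.6, -3.7]
finger_gap: 0.0227
grip_force: 32.3
clock: 4.67
tcp_pos: [0.5614, 0.2456, 0.2143]
orientation: [-0.0, 0.3, 0.954, -0.0]
wrist_force: [0.3, 0.8, -3.8]
finger_gap: 0.0223
grip_force: 31.9
scene 331 128
side 204 55
[0.56093246 0.24540822 0.21368041] 0.02251222392188209
```

View pics/l2.png

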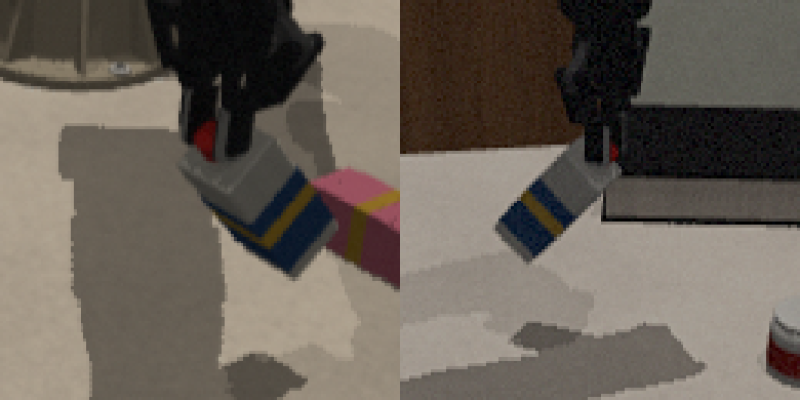

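It's still tilted at about 50°, held by pad friction. I'll write a small numeric tilt estimator (band silhouette in both views), then swing it with a brisk up and back start and a gentle stop.

```bash
cat > ang.py <<'E'
from h import *
from scipy.optimize import minimize
s=env.get_state();p=s["tcp_pos"];w,x,y,z=s["orientation"];tx=np.array([1-2*(y*y+z*z),2*(x*y+w*z),0]);tx/=np.linalg.norm(tx);up=np.array([0,0,1.]);ty=np.cross(up,tx)
M={}
for n in cam:
    h=cv2.cvtColor(cam[n]["img"],cv2.COLOR_RGB2HSV);m=cv2.inRange(h,(100,120,25),(125,255,255))|cv2.inRange(h,(18,150,60),(30,255,255))
    q=P(n)@np.append(p-[0,0,.06],1);u,v=(q[:2]/q[2]).astype(int);k=np.zeros_like(m);cv2.circle(k,(int(u),int(v)),45,255,-1);m&=k
    nl,L,st,_=cv2.connectedComponentsWithStats(cv2.morphologyEx(m,3,np.ones((3,3),np.uint8)));b=1+st[1:,4].argmax();M[n]=(L==b)
def cost(a):
    t,dx,dz,dy=np.radians(a[0]),a[1]/1e3,a[2]/1e3,a[3]/1e3
    A=np.cos(t)*tx-np.sin(t)*up; B=np.sin(t)*tx+np.cos(t)*up   # A: cap->base
    piv=p+[0,0,-.001]+dx*tx+dz*up+dy*ty; c=0
    pts=np.array([piv+A*(.1335-zz)+B*b+ty*e for zz in(.014,.081) for b in(-.024,.024) for e in(-.024,.024)])
    for n in M:
        q=np.c_[pts,np.ones(8)]@P(n).T;q=q[:,:2]/q[:,2:]
        m=np.zeros(M[n].shape,np.uint8);cv2.fillConvexPoly(m,cv2.convexHull(np.round(q*16).astype(np.int32)),1,shift=4);m=m>0
        c+=1-(m&M[n]).sum()/(m|M[n]).sum()
    return c+1e-3*(dx**2+dz**2+dy**2)*1e4*.5
g=min(range(0,120,5),key=lambda t:cost([t,0,0,0]))
r=min((minimize(cost,[g+e,0,0,0],method="Nelder-Mead",options=dict(initial_simplex=np.array([[g+e,0,0,0],[g+e+8,0,0,0],[g+e,5,0,0],[g+e,0,5,0],[g+e,0,0,5]]))) for e in(-5,0,5)),key=lambda r:r.fun)
print("tilt(90=upright) %.1f off mm %s cost %.2f"%(r.x[0],r.x[1:].round(1),r.fun),[int(m.sum()) for m in M.values()],"tcp",p.round(3),"gap",round(s["finger_gap"],4),"t",s["clock"])
E
python3 ang.py; python3 -m jog '[[1,0.04,0,-0.0417,0],[1,0.03,0,-0.03,0],[1,0.02,0,-0.02,0],[1,0.01,0,-0.01,0],[1,0,0,0,0]]' 20; python3 ang.py
```

```text
tilt(90=upright) 50.0 off mm [ 5.9 -7.   0.2] cost 1.02 [494, 296] tcp [0.561 0.245 0.214] gap 0.0225 t 4.8667
clock: 5.28
tcp_pos: [0.4886, 0.2978, 0.3075]
orientation: [0.001, 0.299, 0.954, 0.002]
wrist_force: [0.1, 0.5, -3.4]
finger_gap: 0.0224
grip_force: 28.9
tilt(90=upright) 73.8 off mm [ 4.5 -3.5 -3.3] cost 0.72 [835, 465] tcp [0.49  0.296 0.304] gap 0.0223 t 5.3833
```

That swung it to about 74°. I'll return gently and repeat once.

```bash
python3 -m jog '[[1,-0.005,0,0.005,0],[1,-0.015,0,0.02,0],[1,-0.025,0,0.03,0],[1,-0.02,0,0.02,0],[1,-0.01,0,0.005,0]]' 20; python3 -m jog '[[1,0,0,0,0],[1,0.04,0,-0.03,0],[1,0.025,0,-0.02,0],[1,0.012,0,-0.01,0],[1,0,0,0,0]]'; python3 ang.py
```

```text
clock: 5.8
tcp_pos: [0.5508, 0.2498, 0.2179]
orientation: [-0.003, 0.302, 0.953, -0.003]
wrist_force: [0.9, -0.5, -3.8]
finger_gap: 0.0226
grip_force: 28.7
clock: 6.22
tcp_pos: [0.4921, 0.2957, 0.2842]
orientation: [0.002, 0.299, 0.954, 0.002]
wrist_force: [-0.1, -0.2, -2.7]
finger_gap: 0.0226
grip_force: 28.1
tilt(90=upright) 82.0 off mm [-0.5 -3.7 -2.6] cost 0.66 [882, 478] tcp [0.493 0.294 0.281] gap 0.0224 t 6.3167
```

82° and now hangs nearly upright. Carrying it over the tray.

```bash
python3 -m jog '[[1,-0.004,-0.006,0,0],[1,-0.009,-0.013,0,0],[1,-0.013,-0.02,0,0],[1,-0.017,-0.026,0,0],[1,-0.017,-0.026,0,0]]'; python3 -m jog '[[1,-0.017,-0.026,0,0],[1,-0.017,-0.026,0,0],[1,-0.017,-0.026,0,0],[1,-0.017,-0.026,0,0],[1,-0.017,-0.026,0,0]]'; python3 -m jog '[[1,-0.017,-0.026,0,0],[1,-0.017,-0.026,0,0],[1,-0.017,-0.026,0,0],[1,-0.017,-0.026,0,0],[1,-0.017,-0.026,0,0]]';python3 -m jog '[[1,-0.017,-0.026,0,0],[1,-0.017,-0.026,0,0],[1,-0.017,-0.026,0,0],[1,-0.013,-0.02,0,0],[1,-0.008,-0.012,0,0]]'; python3 -m jog '[[1,-0.004,-0.006,0,0],[1,0,0,0,0],[1,0,0,0,0]]'; python3 ang.py; python3 look.py l3
```

```text
clock: 6.73
tcp_pos: [0.49, 0.1826, 0.2784]
orientation: [-0.001, 0.3, 0.954, -0.001]
wrist_force: [0.7, -0.1, -3.6]
finger_gap: 0.0225
grip_force: 28.0
clock: 7.15
tcp_pos: [0.4849, 0.0267, 0.2788]
orientation: [-0.001, 0.301, 0.954, -0.0]
wrist_force: [0.2, -0.2, -3.6]
finger_gap: 0.0223
grip_force: 28.1
clock: 7.57
tcp_pos: [0.4798, -0.1285, 0.2788]
orientation: [-0.001, 0.301, 0.954, -0.0]
wrist_force: [1.7, -0.1, -3.0]
finger_gap: 0.0223
grip_force: 28.1
clock: 7.98
tcp_pos: [0.4757, -0.261, 0.2784]
orientation: [-0.001, 0.302, 0.953, -0.0]
wrist_force: [0.1, 0.4, -3.5]
finger_gap: 0.0224
grip_force: 28.0
clock: 8.23
tcp_pos: [0.4764, -0.2641, 0.2794]
orientation: [-0.001, 0.3, 0.954, 0.001]
wrist_force: [0.7, 0.8, -3.2]
finger_gap: 0.0226
grip_force: 28.1
tilt(90=upright) 81.8 off mm [-1.5 -2.  -0.2] cost 0.87 [579, 1210] tcp [ 0.477 -0.263  0.28 ] gap 0.0228 t 8.3333
scene 128 47
side 199 157
[ 0.47688693 -0.26323257  0.28000332] 0.022362970283077807
```

View pics/l3.png

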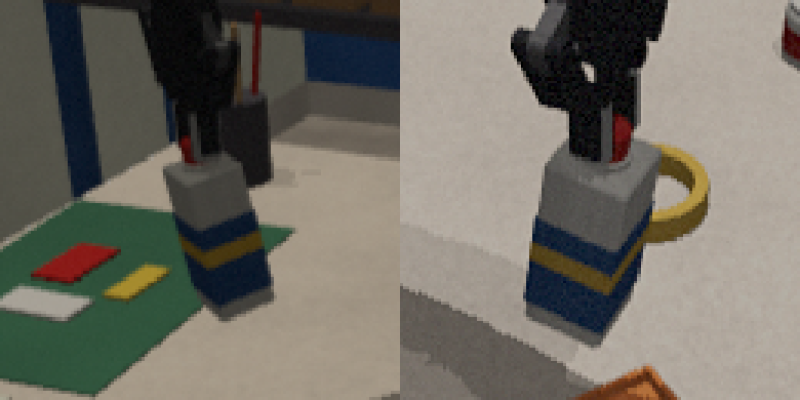

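The tin hangs about 8° off upright. I'll bring its base over the tray centre and descend to just above the floor.

```bash
python3 -m jog '[[1,-0.01,0.001,0.01,0],[1,-0.01,0.001,0.02,0],[1,-0.01,0,0.025,0],[1,0,0,0.025,0],[1,0,0,0.02,0]]'; python3 -m jog '[[1,0,0,0.015,0],[1,0,0,0.008,0],[1,0,0,0,0],[1,0,0,0,0]]'; python3 ang.py; python3 look.py l4
```

```text
clock: 8.85
tcp_pos: [0.5032, -0.2796, 0.1772]
orientation: [-0.0, 0.299, 0.954, 0.0]
wrist_force: [-0.7, -0.2, -3.9]
finger_gap: 0.0226
grip_force: 28.1
clock: 9.18
tcp_pos: [0.5027, -0.2798, 0.1566]
orientation: [-0.0, 0.3, 0.954, 0.0]
wrist_force: [-0.5, 0.5, -2.9]
finger_gap: 0.0222
grip_force: 28.0
tilt(90=upright) 82.7 off mm [ 0.8 -3.  -0.7] cost 0.91 [487, 624] tcp [ 0.503 -0.281  0.158] gap 0.0225 t 9.2833
scene 122 97
side 216 213
[ 0.50332067 -0.2806198   0.15820955] 0.022259011853322748
```

View pics/l4.png

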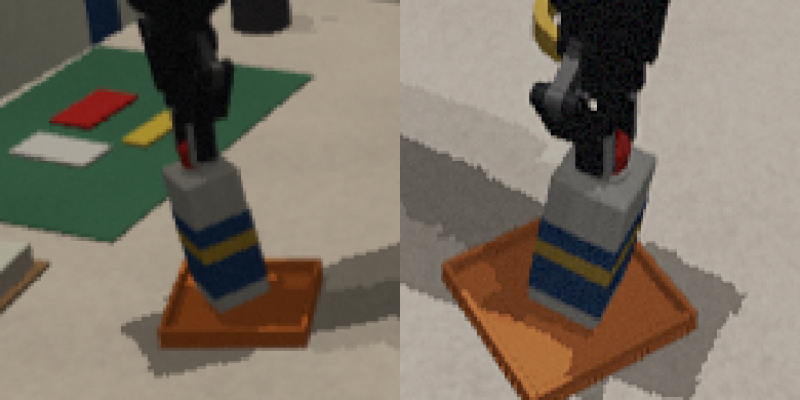

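The tin is over the tray interior, with clearance on all sides. I'll lower in small steps, watching the force.

```bash
python3 -m jog '[[1,0,0,0.004,0],[1,0,0,0.003,0],[1,0,0,0,0]]'|grep -E 'tcp|wrist'; python3 -m jog '[[1,0,0,0.003,0],[1,0,0,0,0]]'|grep -E 'tcp|wrist';  python3 -m jog '[[1,0,0,0.002,0],[1,0,0,0,0]]'|grep -E 'tcp|wrist'
```

```text
tcp_pos: [0.5022, -0.2799, 0.1493]
wrist_force: [-1.0, -0.3, -3.3]
tcp_pos: [0.5022, -0.28, 0.1462]
wrist_force: [0.0, 0.8, -3.4]
tcp_pos: [0.5033, -0.2807, 0.1458]
wrist_force: [0.3, 0.6, 2.0]
```

Contact at TCP z≈0.1455. Now I'll slide the grip along tool +x to rotate the tin upright about its edge.

```bash
python3 -m jog '[[1,0.003,0,0.0005,0],[1,0.003,0,0.0005,0],[1,0,0,0,0]]'|grep -E 'tcp|wrist'; python3 -m jog '[[1,0.003,0,0.0005,0],[1,0.003,0,0.0005,0],[1,0,0,0,0]]'|grep -E 'tcp|wrist';  python3 ang.py
```

```text
tcp_pos: [0.4983, -0.2772, 0.1456]
wrist_force: [-0.7, 0.5, 5.7]
tcp_pos: [0.4937, -0.274, 0.1451]
wrist_force: [0.4, 0.6, 8.1]
tilt(90=upright) 80.7 off mm [ -7.6 -14.5  -0. ] cost 0.82 [500, 654] tcp [ 0.494 -0.274  0.145] gap 0.0227 t 10.5667
```

```bash
cat >> ang.py <<'E'
for d in(-3,0):print(d,[(t,round(cost([t,1,d,0]),2)) for t in range(78,97,2)])
E
python3 ang.py; python3 -m jog '[[1,0.003,0,0,0],[1,0.003,0,0,0],[1,0,0,0,0]]'|grep -E 'tcp|wrist|gap'; python3 ang.py
```

```text
tilt(90=upright) 79.3 off mm [ -8.9 -15.1   1.2] cost 0.82 [498, 650] tcp [ 0.494 -0.274  0.145] gap 0.0225 t 10.6667
-3 [(78, np.float64(1.32)), (80, np.float64(1.22)), (82, np.float64(1.13)), (84, np.float64(1.0)), (86, np.float64(0.9)), (88, np.float64(0.89)), (90, np.float64(0.95)), (92, np.float64(1.03)), (94, np.float64(1.11)), (96, np.float64(1.19))]
0 [(78, np.float64(1.35)), (80, np.float64(1.25)), (82, np.float64(1.16)), (84, np.float64(1.04)), (86, np.float64(0.92)), (88, np.float64(0.91)), (90, np.float64(0.96)), (92, np.float64(1.04)), (94, np.float64(1.12)), (96, np.float64(1.2))]
tcp_pos: [0.488, -0.2701, 0.1442]
wrist_force: [-0.1, -0.5, 6.8]
finger_gap: 0.0225
tilt(90=upright) 89.4 off mm [  1.1 -13.2  -2.8] cost 0.82 [516, 694] tcp [ 0.488 -0.27   0.144] gap 0.0226 t 11.0167
-3 [(78, np.float64(1.41)), (80, np.float64(1.34)), (82, np.float64(1.24)), (84, np.float64(1.16)), (86, np.float64(1.04)), (88, np.float64(0.93)), (90, np.float64(0.85)), (92, np.float64(0.87)), (94, np.float64(0.95)), (96, np.float64(1.02))]
0 [(78, np.float64(1.43)), (80, np.float64(1.36)), (82, np.float64(1.27)), (84, np.float64(1.19)), (86, np.float64(1.07)), (88, np.float64(0.95)), (90, np.float64(0.86)), (92, np.float64(0.88)), (94, np.float64(0.96)), (96, np.float64(1.05))]
```

Now about 90°. A slight press to seat the base flat.

```bash
python3 -m jog '[[1,0,0,0.001,0],[1,0,0,0.001,0],[1,0,0,0,0]]'|grep -E 'tcp|wrist|gap'; python3 look.py l5; python3 ang.py
```

```text
tcp_pos: [0.4896, -0.2712, 0.1443]
wrist_force: [-1.7, 0.2, 16.8]
finger_gap: 0.0224
scene 129 100
side 207 216
[ 0.48950585 -0.2711292   0.14429479] 0.02225531160576369
tilt(90=upright) 89.7 off mm [ 0.7 -3.4  2.5] cost 0.85 [508, 676] tcp [ 0.49  -0.271  0.144] gap 0.0225 t 11.4667
-3 [(78, np.float64(1.4)), (80, np.float64(1.32)), (82, np.float64(1.23)), (84, np.float64(1.13)), (86, np.float64(1.02)), (88, np.float64(0.89)), (90, np.float64(0.87)), (92, np.float64(0.92)), (94, np.float64(0.98)), (96, np.float64(1.07))]
0 [(78, np.float64(1.43)), (80, np.float64(1.35)), (82, np.float64(1.26)), (84, np.float64(1.16)), (86, np.float64(1.05)), (88, np.float64(0.9)), (90, np.float64(0.88)), (92, np.float64(0.93)), (94, np.float64(1.0)), (96, np.float64(1.09))]
```

View pics/l5.png

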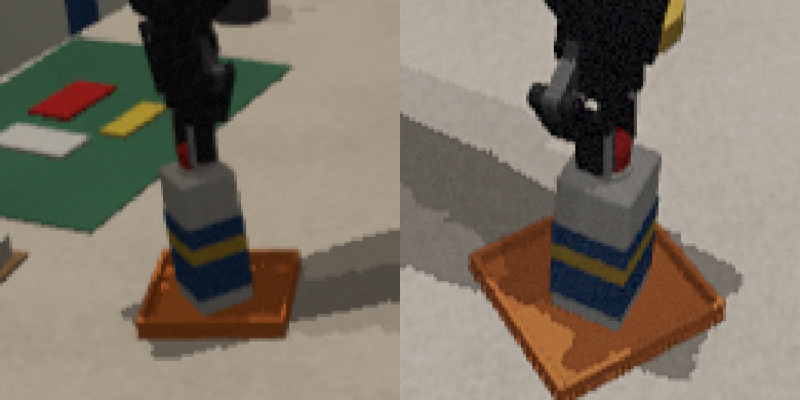

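The tin stands upright and seated inside the tray in both views. I'll ease the pressure, open, then retreat upward.

```bash
python3 -m jog '[[1,0,0,-0.001,0],[0.3,0,0,0,0],[0,0,0,0,0],[-0.5,0,0,0,0],[-1,0,0,0,0]]'; python3 -m jog '[[-1,0,0,0,0],[-1,0,0,0,0],[-1,0,0,0,0],[-1,0,0,-0.01,0],[-1,0,0,-0.02,0]]'; python3 -m jog '[[-1,0,0,-0.03,0],[-1,0,0,-0.04,0],[-1,0,0,-0.03,0],[-1,0,0,-0.01,0],[-1,0,0,0,0]]'
python3 - <<'E'
from h import *
# standing tin check: cap blob and blue/yellow band in both views
c=[];b=[]
Q=np.array([.485,-.268,.135,1])
for n in cam:
    h=cv2.cvtColor(cam[n]["img"],cv2.COLOR_RGB2HSV)
    q=P(n)@Q;u,v=(q[:2]/q[2]).astype(int);k=np.zeros(h.shape[:2],np.uint8);cv2.circle(k,(int(u),int(v)),16,255,-1)
    m=(cv2.inRange(h,(0,150,40),(6,255,255))|cv2.inRange(h,(172,150,40),(180,255,255)))&k;ys,xs=np.nonzero(m);c.append((xs.mean(),ys.mean()));print(n,(u,v),len(xs),c[-1])
    cv2.imwrite(f"pics/end_{n}.png",cam[n]["img"][:,:,::-1])
print("cap",tri(*c).round(4))
for n in cam:
    a=cv2.imread(f"pics/{n}0.png")[:,:,::-1].astype(int);d=np.abs(a-cam[n]["img"]).max(2)
    for nm,(sx,sy,dx,dy) in dict(tape=(287,228,279,219),paint=(341,296,336,166),scraper=(163,264,390,267)).items():
        x,y=(sx,sy) if n=="scene" else (dx,dy);print(n,nm,(d[y-15:y+15,x-25:x+25]>50).sum(),end="; ")
E
```

```text
clock: 11.88
tcp_pos: [0.4872, -0.2695, 0.1411]
orientation: [-0.001, 0.3, 0.954, 0.0]
wrist_force: [0.9, 0.1, -0.3]
finger_gap: 0.0657
grip_force: 0.0
clock: 12.3
tcp_pos: [0.4863, -0.2687, 0.1702]
orientation: [-0.002, 0.3, 0.954, 0.001]
wrist_force: [0.4, -0.2, -0.5]
finger_gap: 0.0853
grip_force: 0.0
clock: 12.72
tcp_pos: [0.4891, -0.2708, 0.286]
orientation: [0.003, 0.3, 0.954, -0.001]
wrist_force: [-0.2, 0.1, -0.2]
finger_gap: 0.0856
grip_force: 0.0
scene (np.int64(194), np.int64(150)) 67 (np.float64(193.9402985074627), np.float64(149.53731343283582))
side (np.int64(270), np.int64(264)) 150 (np.float64(271.2733333333333), np.float64(263.58666666666664))
cap [[ 0.487  -0.268   0.1372]]
scene tape 0; scene paint 0; scene scraper 0; side tape 132; side paint 0; side scraper 0;
```

The cap stands at (0.487, −0.268, 0.137), so the tin is upright on the floor (expected height 0.135) and within 5 mm of the tray centre. The scene view shows the tape, paint can and scraper unchanged. The side view shows a difference at the tape, most likely the arm in front of it.

```bash
python3 -c "
from workcell import env
print(env.hand_in())"
```

```text
the job is handed in; nothing more can be done
None
```

The tin is standing upright, red cap on top, on the tray floor inside its rim; I let go, pulled the gripper clear without contact, and handed the job in about 13 s into the 42 s limit.

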